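# Return the pH probe to its storage vial

## Robot

A 6-joint arm with a two-finger parallel gripper is mounted at the origin on the work surface. World frame = base frame: x ahead of the robot, y to its left, z up, the work surface at z = 0. Lengths are in m, angles in degrees, forces in N, time in s.
With the tool pointing down it reaches from about 0.3 to 0.75 m from the base axis. Payload 8.5 kg.
Tool frame: the origin (TCP) lies midway between the tips of the shut fingers; the grasp point (between the pads) lies 19 mm behind it (env.grasp_offset is the distance from the TCP to the grasp point, in m); z points along the fingers, y is the line along which they close (so a half turn about z gives the same grasp; the last joint's range is limited). The gripper opens to 85 mm and grips with 20 to 120 N. Pads are 22 mm wide; open, the fingers measure 114 mm over their backs; the gripper's body (76 mm by 85 mm) begins 54 mm behind the grasp point. The pads swing forward as they close: fully open they stand 13 mm farther back than shut.
Start: joints at [58.023, 21.807, 74.336, -0, 83.858, -12.336], TCP at [0.185, 0.518, 0.231] pointing down, gripper open.
Joint ranges: [-178.18, 178.18], [-50.72, 133.34], [12.68, 142.11], [-81.47, 261.47], [9.98, 163.14], [-165.26, 165.26]. Speed limits (degrees/s): [136.94, 136.94, 180, 180, 180, 180].

## Interface

Orientations are given as a 3x3 rotation matrix whose columns are the frame's x, y, z axes.
In Python, from rig import env gives the robot as it stands.
- The arm moves only by the tool servo_tool, never from a script. Its argument "deltas" is text: rows parted by semicolons, each of 7 numbers parted by spaces: the opening, from 0 (shut) to 1 (fully open), then the shift along the tool's x, y, z in mm, then the turn, a rotation vector about the tool's x, y, z in rad. A call has 1 to 8 rows; each row shifts and turns the commanded pose from where the row before left it, along the tool's axes as they then stand; what a row does not reach is not made up. A row lasts 1/12 s, in which the tool goes at most 41.7 mm and 7.16 degrees, less where a joint would pass 70% of its speed; a pose out of reach is approached as far as the arm can. A call is refused whole if a number of a shift passes 41.7 or a number of a turn 0.125, either way. A call with a gripper value outside its range is refused whole. The fingers move at their own pace and stop on an object; "newtons" is the grip in N (left out, the last holds). Time passes only in rows, so rows that do not move let the fingers close. It gives the time, the measured TCP pose, the force, the opening and the grip force at its end, in the units of the state.
- env.observe(): the state, without advancing time (a new reading comes with each control period).
- env.get_image(name): name is "side" or "top"; returns a dict with "img" (384x512x3 uint8, red, green, blue), "depth" (384x512 float32, m along the optical axis (not along the pixel's ray), 0 where there is no reading), "camera_matrix" (3x3 intrinsics, pixels), "world_to_cam" (4x4, takes a point from world to camera coordinates). Camera axes: x right, y down, z forward; pixel columns grow to the right and rows downward; lengths in m; the calibration is good to about 2 mm. A picture is of the moment at which its call begins.
- env.close_job(): hands the job in; it is judged then, once.
Trained networks look in a picture, given as the dict that the camera call returned (one of the last four; its "shot" number tells which), for a name from the list of things; names that differ only in an ending like _2 or _b are one class to them, and where a whole thing is asked for, a point or a joint stands for the part that bears it (a point fixed in the world has none). Each returns a list of dicts, best first, with "conf" (0 to 1); they miss things now and then, are a little off and sometimes report something else, mostly with a low value. They report only what shows in the picture. A call takes as long as a camera call.
- env.spot_in(name, picture): "bbox" ([centre column, centre row, width, height] in pixels, round what is visible of it).
- env.spot_point(name, picture): "uv" ([column, row] in pixels: a listed point, or the origin of a listed thing).
The state is a dict: "time_s": time; "q": joint angles; "qvel": joint speeds; "joint_efforts": joint torques, N m; "position": TCP position; "tool_rot": TCP orientation; "ft_force": force on the tool from outside, world axes, zero at the start; "wrist_torque": the same for the moment, N m; "grip_width": finger opening in m; "gripper_force": force on a finger pad.
Only numpy, scipy, OpenCV 4.12 (cv2) and the standard library are available. Lean on these libraries where they do the work, as an engineer would, in place of code of your own. Each camera call takes 0.05 s, during which the arm holds its last target. There are 200 camera calls.

## Task

The cable-free pH probe with the blue head is leaning in the glass rinse jar. Take it out and put it back in its empty storage vial (blue collar): feel for the hole of the loose rubber seal, ease the shaft down through its tight lips until the head sits fully home and upright on the seal, without forcing it, and let go. Leave the rinse jar standing, and leave the orange probe in the other vial and everything else on the bench where it is.

Things in the scene. Friction and masses are not known exactly. Their poses are not given: they have to be found in the camera images.
- blue_probe: The loose pH probe to put away, about 80 g, 165 mm long. Origin: centre of its flat tip; z runs up the shaft to the head. Dark round shaft 12 mm in diameter from the tip to 110 mm, its first 3 mm tapered (10 mm at the tip). Blue head: cylinder 30 mm in diameter from 110 to 165 mm. It starts leaning about 20 degrees in the rinse jar, tip on the floor, head clear above the rim.
- blue_probe_shoulder (a point): Centre of the head's flat underside (the shoulder), 110 mm up the probe from the tip; axes as the probe's. Home, it rests on the seal's flat top, the tip 22 mm above the table. Pushing the shaft into and down the seal takes about 4 to 9 N, and it stays where it is left; the force climbs steeply once the shoulder lands: 12 to 20 N is firm enough, over 30 N is forcing.
- vial: Empty storage vial, fixed, upright, with a blue collar. Origin: centre of the foot's underside, z up. Foot 90 mm in diameter, 14 mm high; clear tube 28 mm outside, 22.8 mm inside diameter, floor 18 mm above the table; collar 44 mm in diameter. On the collar lies a flat red rubber seal, 38 mm in diameter, with a 13.6 mm hole through its middle; it floats sideways in the collar.
- vial_mouth (a point): Point on the vial's axis at the height of the seal's flat top (132 mm above the table), z up. The seal floats: its hole starts off this point by up to 5 mm to any side, which is not in the state and must be felt or seen; a sideways push of 1 to 2 N slides it. In the hole, 3 to 9 mm below the top, four sprung rubber lips narrow it to 10.4 mm.
- jar: Loose glass rinse jar, about 350 g, 95 mm high, 50 mm outside and 42 mm inside diameter, foot 72 mm in diameter, floor 8 mm thick. Origin: centre of its underside, z up. The blue probe leans in it, head towards the jar's own -x.
- orange_probe: An identical probe with an orange head, parked fully home in the second vial (orange collar): leave it. Origin: centre of its tip; head up to 187 mm above the table.
- parked_vial: The second vial stand, same size as the first but with an orange collar and its seal centred, fixed, holding the orange probe. Origin: centre of the underside of the foot.
- blue_tape: Bystander: roll of blue masking tape lying flat, 104 mm in diameter, 36 mm high. Origin: centre of its underside.
- cream_tape: Bystander: roll of cream masking tape lying flat, 116 mm in diameter, 48 mm high. Origin: centre of its underside.
- red_tin: Bystander: red paint tin, 108 mm in diameter, 125 mm high. Origin: centre of its underside.
- wash_bottle: Bystander: white bottle with blue cap, 60 mm in diameter, 130 mm high. Origin: centre of its underside.
- heat_gun: Bystander: white heat gun lying on its side, 260 mm long, 70 mm high. Origin: under the middle of its barrel; x along the barrel to the nozzle.
- brush: Bystander: paint brush lying flat, 190 mm long. Origin: under its middle; x along it.

How it is judged:
By the outcome, as a careful person would: the job done as asked, in the order asked, and still so for the second after the job is handed in, with the robot touching nothing.
It also fails if it takes over 67 s, if anything falls off the work surface, if the arm or the gripper's body presses on something with over 40 N, if the wrist force passes 120 N, or if a joint passes its speed limit or range.

## Working session

There is one attempt and no reset: what is moved stays moved. The work goes in short steps, Python scripts to look and compute and a tool call to move; the robot and the scene stay as the last step left them, time stands still between calls to the robot, and variables do not carry over. Pictures are saved under pics/ and viewed, at most 10 in all, crops included, and the job is handed in when it is done.

Besides the shell and the picture viewer there is one more tool, called after ">>>" as name(argument=value, ...), one argument or row to a line, values as JSON. servo_tool: Moves the arm, as the interface text tells. Its arguments: {"type":"object","properties":{"deltas":{"type":"string"},"newtons":{"type":"number"}},"required":["deltas"]}

```bash
mkdir -p pics; ls; cat > h.py <<'E'
import numpy as np, cv2
from rig import env
def w(p,uv,d):
    K=p["camera_matrix"];c=np.array([(uv[0]-K[0,2])/K[0,0]*d,(uv[1]-K[1,2])/K[1,1]*d,d,1])
    return (np.linalg.inv(p["world_to_cam"])@c)[:3]
def cloud(p):
    K=p["camera_matrix"];v,u=np.mgrid[:384,:512];d=p["depth"]
    c=np.stack([(u-K[0,2])/K[0,0]*d,(v-K[1,2])/K[1,1]*d,d,np.ones_like(d)],-1)
    return (c@np.linalg.inv(p["world_to_cam"]).T)[...,:3]
def ray(p,uv,z):
    a=w(p,uv,.1);b=w(p,uv,1.);return a+(b-a)*(z-a[2])/(b[2]-a[2])
def save(p,n): cv2.imwrite("pics/"+n,cv2.cvtColor(p["img"],cv2.COLOR_RGB2BGR))
E
python3 - <<'E'
from h import *
np.set_printoptions(precision=4,suppress=True)
for n in("side","top"):
    p=env.get_image(n);save(p,n+"0.png");C=cloud(p)
    print(n,"cam",np.linalg.inv(p["world_to_cam"])[:3,3])
    for t in("blue_probe","vial","jar","orange_probe","parked_vial","red_tin","wash_bottle","heat_gun","blue_tape","cream_tape","brush"):
        r=env.spot_in(t,p)[:2]
        for x in r:
            b=np.array(x["bbox"]);u,v=int(b[0]),int(b[1])
            print(t,round(x["conf"],2),b.round(0),C[min(v,383),min(u,511)])
    for t in("blue_probe_shoulder","vial_mouth","blue_probe","jar"):
        print(t,[(round(x["conf"],2),np.round(x["uv"],1)) for x in env.spot_point(t,p)[:2]])
print(env.observe())
E
```

```text
pics
side cam [0.3667 0.6211 0.8356]
blue_probe 0.53 [227. 248.  16.  26.] [0.527  0.2308 0.1577]
vial 0.98 [232. 144.  22.  38.] [ 0.6423 -0.208   0.0736]
jar 0.88 [219. 268.  28.  40.] [0.5473 0.2474 0.0858]
orange_probe 0.73 [244. 174.   9.  18.] [0.5473 0.0045 0.1646]
parked_vial 0.6 [244. 200.  30.  41.] [0.5511 0.0037 0.0578]
red_tin 0.62 [195. 369.  60.  25.] [0.5218 0.4808 0.126 ]
wash_bottle 0.56 [266. 346.  29.  38.] [0.4014 0.4033 0.1093]
heat_gun 0.93 [249. 109.  50.  38.] [ 0.6369 -0.4065  0.0689]
blue_tape 0.95 [299. 239.  40.  42.] [0.3753 0.0679 0.0025]
cream_tape 0.77 [147. 324.  56.  61.] [0.6923 0.3876 0.0022]
brush 0.52 [318. 130.  14.  32.] [ 0.3738 -0.4009  0.0226]
blue_probe_shoulder [(0.61, array([225.5, 254.4]))]
vial_mouth []
blue_probe [(0.5, array([212.4, 272.8])), (0.37, array([225.1, 255.7]))]
jar [(0.95, array([218.4, 275.8])), (0.6, array([149.5, 327. ]))]
top cam [0.3    0.0188 1.5436]
blue_probe 0.65 [188. 195.   6.  16.] [0.5295 0.2172 0.1703]
vial 0.92 [334. 164.  24.  29.] [ 0.6363 -0.2127  0.0579]
jar 0.8 [193. 195.  24.  25.] [0.5329 0.2039 0.16
[... 790 characters left out ...]
 [(0.4, array([190.5, 185.1])), (0.35, array([191. , 196.1]))]
jar [(0.69, array([192.9, 195. ])), (0.54, array([268.3, 195.3]))]
{'time_s': 1.6, 'q': array([ 58.0217,  21.8072,  74.3357,   0.0015,  83.8576, -12.3338]), 'qvel': array([ 0.034 ,  0.1087,  0.0031,  0.1343, -0.0341, -0.1154]), 'joint_efforts': array([  0.0004, -44.8335, -23.1462,  -0.0002,   0.0005,  -0.    ]), 'position': array([0.1849, 0.518 , 0.2313]), 'tool_rot': array([[-0.9418,  0.3362, -0.    ],
       [ 0.3362,  0.9418,  0.    ],
       [ 0.    , -0.    , -1.    ]]), 'ft_force': array([-0.012 , -0.8348,  0.3716]), 'wrist_torque': array([-0.04  ,  0.0156,  0.0533]), 'gripper_force': 0.0, 'grip_width': 0.08539359817116661}
```

```bash
cd pics; python3 -c "
import cv2,numpy as np
cv2.imwrite('both0.png',cv2.resize(np.vstack([cv2.imread('side0.png'),cv2.imread('top0.png')]),(0,0),fx=.78,fy=.78))"
```

```text
(no output)
```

View pics/both0.png

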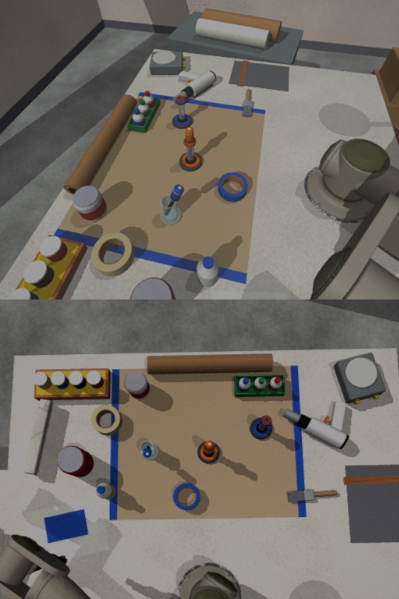

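The side view shows the blue probe leaning in the jar near (227,250), with the blue-collar vial at (232,144). In the top view the probe is at (190,195) and the vial mouth is at (343,153). I'll measure both finely.

```bash
python3 - <<'E'
from h import *
np.set_printoptions(precision=4,suppress=True)
T=[]
crops=[]
for n in("side","top"):
    p=env.get_image(n);C=cloud(p);hsv=cv2.cvtColor(p["img"],cv2.COLOR_RGB2HSV)
    H,S,V=[hsv[...,i].astype(int) for i in range(3)]
    b=(H>95)&(H<125)&(S>110)
    near=lambda x,y,r:(np.hypot(C[...,0]-x,C[...,1]-y)<r)
    m=b&near(.53,.22,.07)&(C[...,2]>.1)
    P=C[m];vv,uu=np.where(m)
    print(n,"head",len(P),P.mean(0),P.min(0),P.max(0),uu.mean(),vv.mean())
    # top
    t=P[P[:,2]>P[:,2].max()-.015];print(" top pts",t.mean(0),len(t))
    r=((H<8)|(H>172))&(S>110);m=r&near(.645,-.21,.06)&(C[...,2]>.1)
    vv,uu=np.where(m);P=C[m]
    print(" seal",len(P),P.mean(0),(uu.mean(),vv.mean()),"ray z.132",ray(p,((uu.min()+uu.max())/2,(vv.min()+vv.max())/2),.132),ray(p,(uu.mean(),vv.mean()),.132))
    m=b&near(.645,-.21,.06)&(C[...,2]>.1)
    vv,uu=np.where(m);P=C[m]; print(" collar",len(P),P.min(0),P.max(0),ray(p,((uu.min()+uu.max())/2,(vv.min()+vv.max())/2),.13))
    o=(H>5)&(H<18)&(S>150);m=o&near(.55,.0,.05)&(C[...,2]>.1);P=C[m];print(" orange",P.min(0),P.max(0))
    jr=env.spot_point("jar",p)
    print(" jar",ray(p,jr[0]["uv"],0))
    for q in env.spot_point("vial",p)[:1]:print(" vial",ray(p,q["uv"],0))
    for q in env.spot_point("vial_mouth",p)[:1]:print(" mouth",q["conf"],ray(p,q["uv"],.132))
    for c in((.535,.22,.1),(.645,-.21,.1)):
        x=p["world_to_cam"]@np.array([*c,1]);k=p["camera_matrix"]@x[:3];u,v=(k[:2]/k[2]).astype(int);print(" crop0",u-30,v-30)
        crops.append(cv2.resize(p["img"][v-30:v+30,u-30:u+30],(300,300),interpolation=cv2.INTER_CUBIC))
im=np.vstack([np.hstack(crops[:2]),np.hstack(crops[2:])]);cv2.imwrite("pics/c1.png",im[...,::-1])
E
```

```text
side head 166 [0.5311 0.2254 0.1525] [0.5135 0.2066 0.1225] [0.5498 0.2347 0.1705] 226.1144578313253 246.84939759036143
 top pts [0.5259 0.2213 0.1654] 90
 seal 65 [ 0.6472 -0.2197  0.1328] (np.float64(230.44615384615383), np.float64(126.3076923076923)) ray z.132 [ 0.6486 -0.2194  0.132 ] [ 0.6475 -0.2206  0.132 ]
 collar 46 [ 0.6227 -0.2306  0.1156] [ 0.6628 -0.1983  0.1302] [ 0.64  -0.206  0.13 ]
 orange [ 0.5305 -0.018   0.1165] [0.5727 0.0167 0.1867]
 jar [0.561  0.2149 0.    ]
 vial [ 0.6462 -0.2157  0.    ]
 mouth 0.79 [ 0.6515 -0.2131  0.132 ]
 crop0 196 226
 crop0 200 106
top head 85 [0.5305 0.2145 0.1588] [0.5137 0.2019 0.1254] [0.5515 0.2272 0.1725] 188.51764705882354 195.31764705882352
 top pts [0.5285 0.2162 0.1637] 59
 seal 116 [ 0.6468 -0.2232  0.1298] (np.float64(341.1465517241379), np.float64(154.82758620689654)) ray z.132 [ 0.6457 -0.2224  0.132 ] [ 0.6462 -0.2228  0.132 ]
 collar 46 [ 0.6241 -0.2427  0.1122] [ 0.6599 -0.199   0.1315] [ 0.6404 -0.2182  0.13  ]
 orange [ 0.5299 -0.0303  0.1112] [0.5662 0.0133 0.1865]
 jar [0.5508 0.2107 0.    ]
 vial [ 0.6529 -0.2247  0.    ]
 mouth 0.62 [ 0.6456 -0.2284  0.132 ]
 crop0 159 167
 crop0 305 127
```

View pics/c1.png

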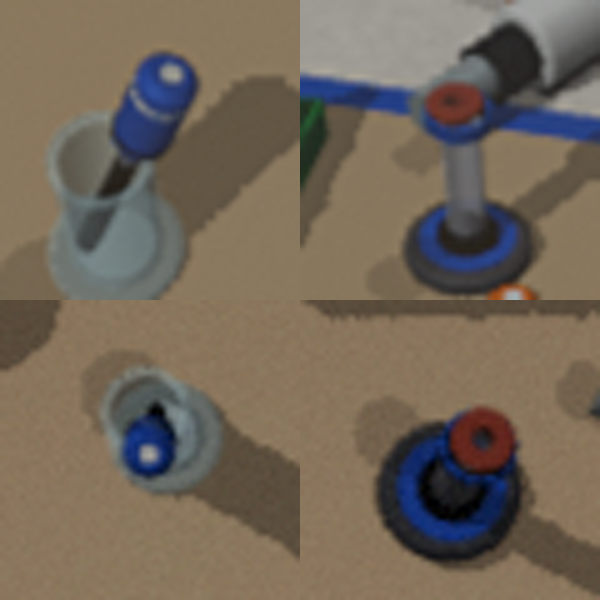

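The crops show the probe head towards the robot with a light-coloured cap. The seal hole is at about (231,126) in the side view and (341.6,155) in the top view. Next I'll fit the probe axis.

```bash
cat > fit.py <<'E'
from h import *
from scipy.optimize import least_squares
from scipy.spatial.transform import Rotation as R
np.set_printoptions(precision=4,suppress=True)
ps=[env.get_image(n) for n in("side","top")]
Ps=[]
for p in ps:
    C=cloud(p);H,S,V=[cv2.cvtColor(p["img"],cv2.COLOR_RGB2HSV)[...,i].astype(int) for i in range(3)]
    m=(H>95)&(H<125)&(S>110)&(np.hypot(C[...,0]-.53,C[...,1]-.22)<.07)&(C[...,2]>.1)
    m=cv2.morphologyEx(m.astype(np.uint8),cv2.MORPH_CLOSE,np.ones((3,3)))>0
    m&=(C[...,2]>.1);Ps.append(C[m])
def sd(P,x):
    a=np.array([x[2],x[3],1]);a/=np.linalg.norm(a);t=np.array([x[0],x[1],.010])
    d=P-t;s=d@a;r=np.linalg.norm(d-np.outer(s,a),axis=1)
    q=np.stack([r-.015,np.abs(s-.1375)-.0275],1)
    return np.minimum(q.max(1),0)+np.linalg.norm(np.maximum(q,0),axis=1)
def f(x,pts): 
    a=np.array([x[2],x[3],1]);ti=np.hypot(x[2],x[3])-np.tan(np.radians(20))
    return np.r_[sd(pts,x),ti*.1]
for nm,pts in(("side",Ps[0]),("top",Ps[1]),("both",np.vstack(Ps))):
    s=least_squares(f,[.565,.2,-.35,.1],args=(pts,),loss="soft_l1",f_scale=.002);x=s.x
    a=np.array([x[2],x[3],1]);a/=np.linalg.norm(a);t=np.array([x[0],x[1],.010])
    print(nm,len(pts),"rms",np.sqrt(np.mean(sd(pts,x)**2)),"tip",t,"axis",a,"tilt",np.degrees(np.arccos(a[2])),"g140",t+.14*a)
    for p in ps:
        print("  px",[np.round((lambda k:k[:2]/k[2])(p["camera_matrix"]@(p["world_to_cam"]@np.r_[t+u*a,1])[:3]),1) for u in(0,.11,.165)])
o=env.observe()
h=np.cross([0,0,1],a);h/=np.linalg.norm(h)
for sg in(1,-1):
    y=sg*h;z=-a;M=np.stack([np.cross(y,z),y,z],1)
    rv=R.from_matrix(o["tool_rot"].T@M).as_rotvec();print("rotvec tool",rv,"yawdeg",np.degrees(np.linalg.norm(rv)))
    for off in(.1,0):
        g=t+(.14+off)*a+.019*z;print("  tcp",g,"delta tool mm",o["tool_rot"].T@(g-o["position"])*1e3)
    np.save("M%d.npy"%(sg>0),M)
np.save("probe.npy",np.r_[t,a])
E
python3 fit.py
```

```text
side 190 rms 0.0010552692736146827 tip [0.5749 0.2325 0.01  ] axis [-0.3004 -0.1119  0.9472] tilt 18.695963073123405 g140 [0.5329 0.2168 0.1426]
  px [array([213., 275.]), array([223.5, 252.7]), array([229.5, 240. ])]
  px [array([189.5, 189.1]), array([188.8, 194. ]), array([188.3, 196.7])]
top 89 rms 0.14928791992256274 tip [0.5836 0.2127 0.01  ] axis [-0.3662  0.0344  0.9299] tilt 21.582982773176063 g140 [0.5324 0.2175 0.1402]
  px [array([212.1, 267.6]), array([223.4, 251.7]), array([229.9, 242.4])]
  px [array([195.9, 186.2]), array([190.1, 193.5]), array([186.9, 197.6])]
both 279 rms 0.08429702295428798 tip [0.5765 0.2345 0.01  ] axis [-0.3138 -0.1249  0.9412] tilt 19.73835696755562 g140 [0.5325 0.217  0.1418]
  px [array([212.2, 275.5]), array([223.4, 253. ]), array([229.8, 240.2])]
  px [array([188.9, 188.6]), array([188.6, 194. ]), array([188.4, 197. ])]
rotvec tool [-0.4158  0.1569  2.3902] yawdeg 139.297579597838
  tcp [0.5071 0.2069 0.218 ] delta tool mm [-408.0751 -184.6841   13.3222]
  tcp [0.5385 0.2194 0.1239] delta tool mm [-433.4287 -162.3785  107.448 ]
rotvec tool [-0.1242 -0.3293 -0.7143] yawdeg 45.62397835119856
  tcp [0.5071 0.2069 0.218 ] delta tool mm [-408.0751 -184.6841   13.3222]
  tcp [0.5385 0.2194 0.1239] delta tool mm [-433.4287 -162.3785  107.448 ]
```

```bash
cat > go.py <<'E'
from h import *
from scipy.spatial.transform import Rotation as R
np.set_printoptions(precision=4,suppress=True)
def todo(pos,M):
    o=env.observe();print("t",o["time_s"],"shift mm in tool axes",o["tool_rot"].T@(np.array(pos)-o["position"])*1e3,"in target axes",M.T@(np.array(pos)-o["position"])*1e3,"turn",R.from_matrix(o["tool_rot"].T@M).as_rotvec())
a=np.array([-.322,-.098,0]);a[2]=np.sqrt(1-a@a);h=np.cross([0,0,1],a);h/=np.linalg.norm(h)
G=np.stack([np.cross(-h,-a),-h,-a],1);g=np.array([.5325,.217,.142])
pre=g+.1*a-.019*a
E
python3 -c "
from go import *
todo(pre,G)"
```

```text
t 2.1 shift mm in tool axes [-406.6773 -182.8658   13.0633] in target axes [-200.5658 -389.1661   85.5573] turn [-0.1095 -0.3315 -0.6319]
```

>>> servo_tool(
  deltas="1 -34 -15.2 0 0 0 0;1 -34 -15.2 0 0 0 0;1 -34 -15.2 0 0 0 0;1 -34 -15.2 0 0 0 0;1 -34 -15.2 0 0 0 0;1 -34 -15.2 0 0 0 0;1 -34 -15.2 0 0 0 0;1 -34 -15.2 0 0 0 0",
)

```text
time_s: 2.77
position: [0.4012, 0.3106, 0.2315]
tool_rot: [[-0.942, 0.336, 0.0], [0.336, 0.942, 0.0], [-0.0, 0.0, -1.0]]
ft_force: [0.9, 1.6, 0.3]
grip_width: 0.0849
gripper_force: 0.0
```

>>> servo_tool(
  deltas="1 -34 -15.2 3 0 0 0;1 -34 -15.2 3 0 0 0;1 -34 -15.2 3 0 0 0;1 -32 -15.2 3 0 0 0;1 0 0 0 0 0 0;1 0 0 0 0 0 0",
)

```text
time_s: 3.27
position: [0.5068, 0.2085, 0.2188]
tool_rot: [[-0.941, 0.339, -0.001], [0.339, 0.941, -0.0], [0.001, -0.0, -1.0]]
ft_force: [-0.2, 0.8, -0.5]
grip_width: 0.0851
gripper_force: 0.0
```

>>> servo_tool(
  deltas="1 0 0 0 -0.0137 -0.0414 -0.079;1 0 0 0 -0.0137 -0.0414 -0.079;1 0 0 0 -0.0137 -0.0414 -0.079;1 0 0 0 -0.0137 -0.0414 -0.079;1 0 0 0 -0.0137 -0.0414 -0.079;1 0 0 0 -0.0137 -0.0414 -0.079;1 0 0 0 -0.0137 -0.0414 -0.079;1 0 0 0 -0.0137 -0.0414 -0.079",
)

```text
time_s: 3.93
position: [0.5049, 0.211, 0.2198]
tool_rot: [[-0.898, -0.297, 0.324], [-0.279, 0.955, 0.1], [-0.339, -0.001, -0.941]]
ft_force: [-0.2, 1.0, -0.6]
grip_width: 0.0853
gripper_force: 0.0
```

```bash
python3 -c "
from go import *
todo(pre,G)
for n in ('side','top'):
    p=env.get_image(n);x=p['world_to_cam']@np.r_[g,1];k=p['camera_matrix']@x[:3];u,v=(k[:2]/k[2]).astype(int);c=cv2.resize(p['img'][v-45:v+35,u-40:u+40],(400,400));cv2.imwrite('pics/p_%s.png'%n,c[...,::-1])
cv2.imwrite('pics/p2.png',np.hstack([cv2.imread('pics/p_side.png'),cv2.imread('pics/p_top.png')]))
"
```

```text
t 3.9333 shift mm in tool axes [-0.3401 -2.2626  1.724 ] in target axes [-0.3569 -2.2582  1.7264] turn [0.0014 0.0023 0.0056]
```

View pics/p2.png

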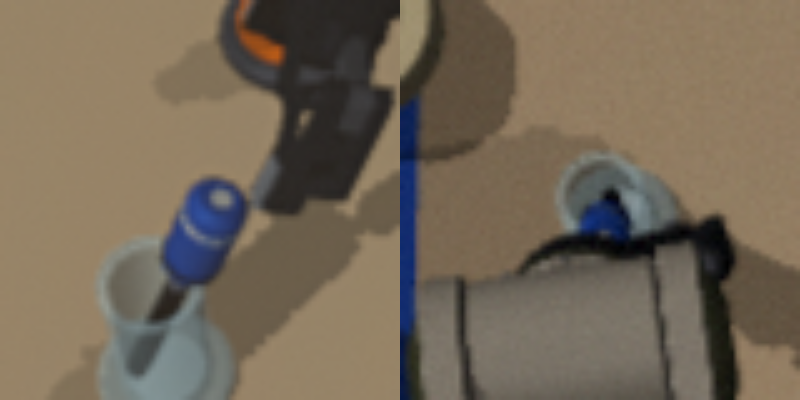

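The side crop shows the head at (205,230) with a fingertip at about (265,190). The top crop shows the head just ahead of the gripper at (605,220). I'll project the expected fingertip positions as a check.

```bash
python3 -c "
from go import *
o=env.observe();M=o['tool_rot'];t=o['position']
for n in ('side','top'):
    p=env.get_image(n)
    pj=lambda w:(lambda k:k[:2]/k[2])(p['camera_matrix']@(p['world_to_cam']@np.r_[w,1])[:3])
    u,v=pj(g).astype(int)
    for nm,w in (('tcp',t),('g',g),('+y',t+M@[0,.043,-.013]),('-y',t-M@[0,.043,.013]),('headtop',g+.025*a),('tip',g-.14*a)): print(n,nm,(pj(w)-[u-40,v-45])*5)
"
```

```text
side tcp [258.9313 129.7605]
side g [204.1352 225.6983]
side +y [272.1241 197.846 ]
side -y [263.9886  33.5517]
side headtop [219.0809 197.0376]
side tip [131.1829 365.5966]
top tcp [194.2107 256.2431]
top g [202.4494 227.8748]
top +y [115.8322 285.2277]
top -y [270.5459 235.8542]
top headtop [200.8421 235.2133]
top tip [210.5167 191.0411]
```

>>> servo_tool(
  deltas="1 0 -2.3 12 0 0 0;1 0 0 15 0 0 0;1 0 0 15 0 0 0;1 0 0 15 0 0 0;1 0 0 15 0 0 0;1 0 0 15 0 0 0;1 0 0 14 0 0 0;1 0 0 0 0 0 0",
)

```text
time_s: 4.8
position: [0.5388, 0.2178, 0.1218]
tool_rot: [[-0.903, -0.29, 0.317], [-0.273, 0.957, 0.097], [-0.332, 0.001, -0.943]]
ft_force: [-0.6, -0.4, 0.3]
grip_width: 0.0855
gripper_force: 0.0
```

>>> servo_tool(
  deltas="0.6 0 0 0 0 0 0;0.4 0 0 0 0 0 0;0 0 0 0 0 0 0;0 0 0 0 0 0 0;0 0 0 0 0 0 0;0 0 0 0 0 0 0;0 0 0 0 0 0 0;0 0 0 0 0 0 0",
  newtons=40,
)

```text
time_s: 5.47
position: [0.5393, 0.2175, 0.1249]
tool_rot: [[-0.901, -0.291, 0.323], [-0.274, 0.957, 0.098], [-0.338, 0.0, -0.941]]
ft_force: [-2.4, 0.2, 6.4]
grip_width: 0.0293
gripper_force: 39.0
```

>>> servo_tool(
  deltas="0 0 0 -5 0 0 0;0 0 0 -12 0 0 0;0 0 0 -16 0 0 0;0 0 0 -18 0 0 0;0 0 0 -18 0 0 0;0 0 0 -18 0 0 0;0 0 0 -18 0 0 0;0 0 0 -18 0 0 0",
)

```text
time_s: 6.13
position: [0.4988, 0.2051, 0.2407]
tool_rot: [[-0.901, -0.291, 0.321], [-0.274, 0.957, 0.098], [-0.335, 0.0, -0.942]]
ft_force: [-1.1, 0.5, -0.8]
grip_width: 0.0293
gripper_force: 39.4
```

```bash
python3 -c "
from go import *
print(env.observe()['position'],env.observe()['ft_force'],env.observe()['wrist_torque'])
cs=[]
for n in ('side','top'):
    p=env.get_image(n);x=p['world_to_cam']@np.r_[g,1];k=p['camera_matrix']@x[:3];u,v=(k[:2]/k[2]).astype(int);cs.append(cv2.resize(p['img'][v-60:v+40,u-50:u+50],(400,400)))
cv2.imwrite('pics/p3.png',np.hstack(cs)[...,::-1])
"
```

```text
[0.4988 0.2051 0.2407] [-1.083   0.4624 -0.8355] [-0.059   0.1968 -0.039 ]
```

View pics/p3.png

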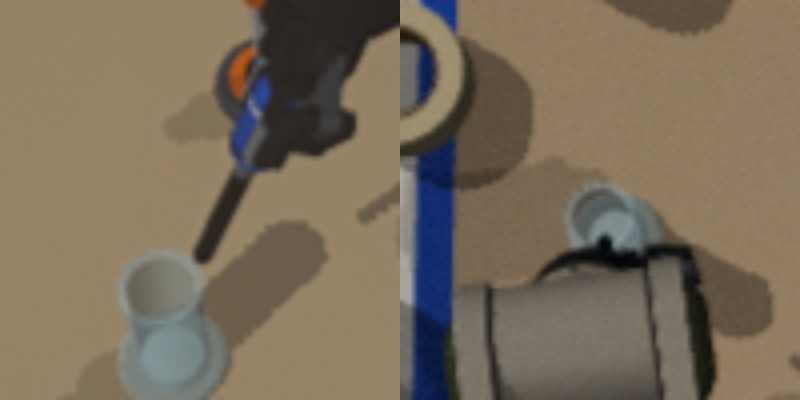

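The probe is out with its tip clear of the rim at (203,258), and the jar is still standing. Next I'll lift, straighten and carry it high over the orange probe.

>>> servo_tool(
  deltas="0 0 0 -25 0 0 0;0 0 0 -30 0 0 0;0 0 0 0 0 0.0855 0;0 0 0 0 0 0.0855 0;0 0 0 0 0 0.0855 0;0 0 0 0 0 0.0855 0;0 0 0 -25 0 0 0;0 0 0 -30 0 0 0",
)

```text
time_s: 6.9
position: [0.482, 0.1999, 0.3439]
tool_rot: [[-0.957, -0.291, -0.007], [-0.291, 0.957, -0.001], [0.007, 0.001, -1.0]]
ft_force: [0.1, -0.0, 0.1]
grip_width: 0.029
gripper_force: 39.6
```

```bash
cat >> go.py <<'E'
D=np.array([[-.957,-.291,0],[-.291,.957,0],[0,0,-1]])
E
python3 -c "
from go import *
o=env.observe();print(o['position'],o['q'])
todo([.647,-.222,.36],D)"
```

```text
[0.482  0.1999 0.3439] [  9.5104  15.9378  64.7927   0.009   99.6807 -97.4153]
t 6.9 shift mm in tool axes [ -34.8505 -451.6651  -16.8237] in target axes [ -35.0865 -451.7941  -16.0882] turn [ 0.0011 -0.0071  0.0002]
```

>>> servo_tool(
  deltas="0 -2 -15 -10 0 -0.007 0;0 -3 -30 -6 0 0 0;0 -3 -37 0 0 0 0;0 -3 -37 0 0 0 0;0 -3 -37 0 0 0 0;0 -3 -37 0 0 0 0;0 -3 -37 0 0 0 0;0 -3 -37 0 0 0 0",
)

```text
time_s: 7.57
position: [0.5821, -0.0508, 0.3615]
tool_rot: [[-0.957, -0.291, 0.006], [-0.291, 0.957, 0.003], [-0.006, 0.001, -1.0]]
ft_force: [0.2, 1.1, 0.0]
grip_width: 0.029
gripper_force: 39.6
```

>>> servo_tool(
  deltas="0 -3 -37 0 0 0 0;0 -3 -37 0 0 0 0;0 -3 -37 0 0 0 0;0 -3 -37 0 0 0 0;0 0 -30 0 0 0 0;0 0 -7 0 0 0 0;0 0 0 0 0 0 0;0 0 0 0 0 0 0",
)

```text
time_s: 8.23
position: [0.647, -0.222, 0.3618]
tool_rot: [[-0.957, -0.291, 0.006], [-0.291, 0.957, 0.004], [-0.007, 0.002, -1.0]]
ft_force: [1.0, -0.6, -1.1]
grip_width: 0.0292
gripper_force: 39.8
```

```bash
python3 -c "
from go import *
todo([.647,-.222,.36],D)"
```

```text
t 8.2333 shift mm in tool axes [0.0436 0.0102 1.7976] in target axes [0.0312 0.0131 1.7978] turn [0.0017 0.0069 0.0004]
```

Next I'll lower until the tip is about 25 mm above the seal, correct the tilt, and look.

>>> servo_tool(
  deltas="0 0 0 20 0.0017 0.0069 0;0 0 0 20 0 0 0;0 0 0 20 0 0 0;0 0 0 18 0 0 0;0 0 0 5 0 0 0;0 0 0 0 0 0 0;0 0 0 0 0 0 0",
)

```text
time_s: 8.82
position: [0.6473, -0.2214, 0.2814]
tool_rot: [[-0.956, -0.292, 0.003], [-0.292, 0.956, -0.002], [-0.002, -0.003, -1.0]]
ft_force: [0.1, 0.5, -0.3]
grip_width: 0.0292
gripper_force: 39.8
```

```bash
python3 - <<'E'
from go import *
o=env.observe();print(o["position"],o["tool_rot"][:,2],o["ft_force"],o["wrist_torque"])
t=o["position"];z=o["tool_rot"][:,2]
cs=[]
for n in("side","top"):
    p=env.get_image(n);pj=lambda w:(lambda k:k[:2]/k[2])(p['camera_matrix']@(p['world_to_cam']@np.r_[w,1])[:3])
    c=np.array([.647,-.222,.16]);u,v=pj(c).astype(int);u0,v0=u-25,v-25
    cs.append(cv2.resize(p['img'][v0:v0+50,u0:u0+50],(400,400),interpolation=cv2.INTER_CUBIC))
    print(n,"crop",u0,v0,"exp shoulder, tip",pj(t+.011*z),pj(t+.121*z),"hole",pj([.647,-.222,.132]))
    print([(round(x["conf"],2),np.round(x["uv"],1)) for k in("blue_probe_shoulder","blue_probe","vial_mouth") for x in env.spot_point(k,p)[:1]])
cv2.imwrite("pics/p4.png",np.hstack(cs)[...,::-1])
E
```

```text
[ 0.6473 -0.2214  0.2814] [ 0.003  -0.0019 -1.    ] [ 0.0737  0.473  -0.2939] [ 0.0055  0.0124 -0.0251]
side crop 205 93 exp shoulder, tip [227.694   88.0102] [229.9392 118.88  ] hole [230.7092 126.0668]
[(0.57, array([229.5,  89.9])), (0.46, array([234.6, 117.2])), (0.57, array([227.2, 125.9]))]
top crop 317 127 exp shoulder, tip [349.1323 141.6371] [342.3212 151.9289] hole [340.8483 154.5792]
[(0.51, array([352.8, 143.3])), (0.39, array([340.8, 149.2]))]
```

View pics/p4.png

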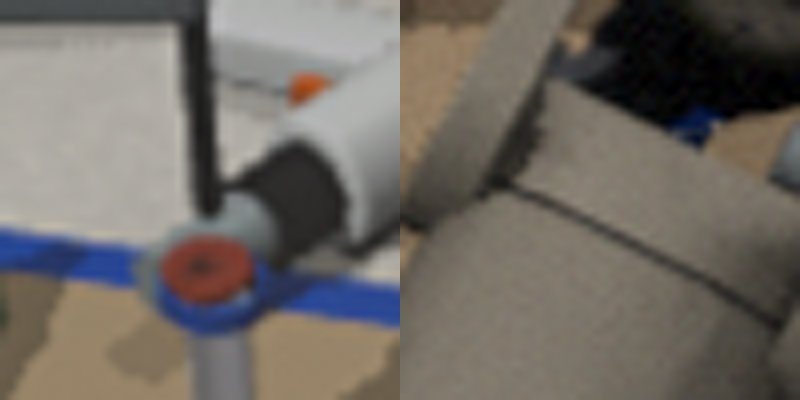

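The side view shows the shaft running from (193,25) to its tip at (209,207). The seal hole is at (205,266), so the tip is slightly to the image right. The top view is blocked by the arm. I'll measure to sub-pixel level.

```bash
cat > sub.py <<'E'
from go import *
def run():
    o=env.observe();t=o["position"];z=o["tool_rot"][:,2]
    p=env.get_image("side");pj=lambda w:(lambda k:k[:2]/k[2])(p['camera_matrix']@(p['world_to_cam']@np.r_[w,1])[:3])
    gim=p["img"].astype(float).sum(2)
    r=[]
    for s in np.arange(.035,.108,.004):
        e=pj(t+(s+.011)*z);v=int(round(e[1]))
        row=gim[v,int(e[0])-7:int(e[0])+9];u=np.arange(int(e[0])-7,int(e[0])+9)
        bg=np.median(row);wt=np.clip(bg-60-row,0,None);wt[np.abs(u-e[0])>5]=0
        r.append((v,(wt*u).sum()/wt.sum()))
    r=np.array(sorted(set(r)));k=np.polyfit(r[:,0],r[:,1],1)
    e0,e1=pj(t+.03*z),pj(t+.121*z)
    print("seen minus expected u: at s=20mm %.2f, at tip %.2f"%(np.polyval(k,e0[1])-e0[0],np.polyval(k,e1[1])-e1[0]),"resid",np.std(r[:,1]-np.polyval(k,r[:,0])))
    H,S,V=[cv2.cvtColor(p["img"],cv2.COLOR_RGB2HSV)[...,i].astype(int) for i in range(3)]
    m=((H<8)|(H>172))&(S>110);m[:118]=0;m[135:]=0;m[:,:218]=0;m[:,245:]=0
    vv,uu=np.where(m);c=cv2.fitEllipse(cv2.convexHull(np.stack([uu,vv],1).astype(np.int32)))
    print("seal ellipse",c,"->",ray(p,c[0],.132))
    w=p["img"][...,0].astype(float);b=np.zeros_like(w);cy,cx=int(round(c[0][1])),int(round(c[0][0]))
    sl=(slice(cy-2,cy+3),slice(cx-3,cx+4));q=np.clip(np.percentile(w[sl],70)-w[sl],0,None)
    V2,U2=np.mgrid[sl];h=[(q*U2).sum()/q.sum(),(q*V2).sum()/q.sum()];print("hole px",h,ray(p,h,.132));print(w[cy-5:cy+6,cx-7:cx+8].astype(int))
    J=[(pj(t+d)-pj(t))/2 for d in([.002,0,0],[0,.002,0])];print("px/mm x,y",J,"mm/px",1/J[0][0])
if __name__=="__main__":run()
E
python3 sub.py
```

```text
seen minus expected u: at s=20mm 0.57, at tip 0.78 resid 0.12990679876912634
seal ellipse ((230.5980987548828, 126.34741973876953), (7.234028339385986, 10.6771879196167), 85.0839614868164) -> [ 0.647  -0.2206  0.132 ]
hole px [np.float64(229.83204845814976), np.float64(125.90308370044053)] [ 0.65   -0.2222  0.132 ]
[[172 170 153 140 132 124 119 115 125 126 122 116 109 103  92]
 [171 156 131 120 121 121 122 122 122 118 110 103  99  94  87]
 [140 131 122 119 121 121 121 120 120 119 115 103  89  84  77]
 [120 121 120 121 120 114 110 114 121 121 122 116  82  67  64]
 [103 116 121 121 109  89  90 104 112 118 123 122  85  56  51]
 [ 93 114 121 113  93  72  77  94 107 118 123 123  87  52  43]
 [ 83 106 115 107 102  99  99 110 119 121 123 111  74  47  42]
 [ 79  79 105 113 117 119 120 122 122 116 110  86  54  43  42]
 [ 76  53  72 100 116 119 120 116 110  96  88  89  63  43  42]
 [ 77  46  45  70  96  92  88  84  78  79  82  84  59  41  40]
 [ 94  53  37  45  59  58  63  58  56  57  60  57  44  39  53]]
px/mm x,y [array([-0.3348, -0.042 ]), array([-0.0962,  0.1898])] mm/px -2.987238891544457
```

>>> servo_tool(
  deltas="0 -2.8 0 5 0 0 0;0 0 0 6 0 0 0;0 0 0 5 0 0 0;0 0 0 3 0 0 0;0 0 0 0 0 0 0;0 0 0 0 0 0 0",
)

```text
time_s: 9.77
position: [0.6498, -0.2215, 0.2608]
tool_rot: [[-0.957, -0.291, 0.001], [-0.291, 0.957, -0.001], [-0.001, -0.001, -1.0]]
ft_force: [-0.1, -0.3, -1.5]
grip_width: 0.0292
gripper_force: 39.8
```

```bash
python3 - <<'E'
from sub import *
run();o=env.observe();print(o["position"],o["ft_force"])
cs=[]
p=env.get_image("side");u0,v0=208,95
cv2.imwrite("pics/p5.png",cv2.resize(p['img'][v0:v0+50,u0:u0+50],(500,500),interpolation=cv2.INTER_CUBIC)[...,::-1])
E
```

```text
seen minus expected u: at s=20mm 0.42, at tip 0.86 resid 0.17250447211120865
seal ellipse ((230.38807678222656, 126.51768493652344), (7.005805015563965, 10.307538032531738), 91.04913330078125) -> [ 0.6474 -0.2196  0.132 ]
hole px [np.float64(230.16360294117646), np.float64(125.95036764705883)] [ 0.6489 -0.2222  0.132 ]
[[176 171 157 133 124  93  52  38  41  86 114 111 104 100  94]
 [147 140 131 124 122  94  54  39  40  72  93  94  93  89  84]
 [114 121 122 122 123 103  62  40  41  71  85  88  88  71  67]
 [100 103 117 121 121 107  73  57  63  71  85 107 114  81  55]
 [100  93 114 115 110  93  72  73  86  99 111 122 126  88  52]
 [ 99  84 106 111 105 101 100  95 111 119 123 125 111  73  46]
 [ 97  78  79 104 113 118 120 118 122 123 117 111  87  55  42]
 [ 99  76  54  73 101 117 119 120 115 110  96  89  88  62  43]
 [107  77  47  45  71  95  92  91  83  79  78  84  85  59  42]
 [128  94  54  36  45  59  58  62  57  56  58  61  56  45  38]
 [137 120  83  51  40  40  42  47  45  46  42  40  38  40  63]]
px/mm x,y [array([-0.3298, -0.0423]), array([-0.0951,  0.1908])] mm/px -3.032115705608825
[ 0.6499 -0.2215  0.2612] [ 0.1569 -0.7291 -0.5136]
```

View pics/p5.png

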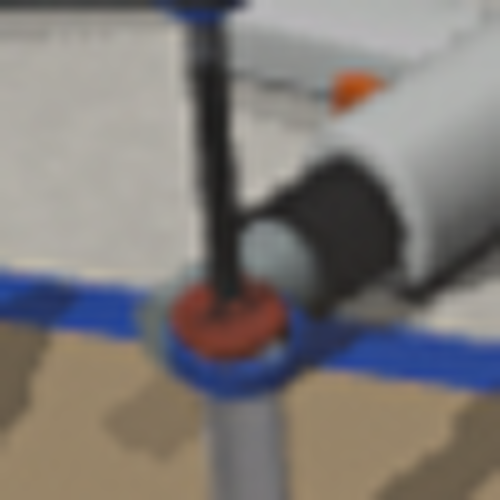

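The tip is at about (228,295) and the visible hole is slightly left at about (218,310). I'll shift 1.5 mm along tool −x and feel downward.

>>> servo_tool(
  deltas="0 -1.5 0 1 0 0 0;0 0 0 2 0 0 0;0 0 0 1 0 0 0;0 0 0 1 0 0 0;0 0 0 0.5 0 0 0;0 0 0 0 0 0 0",
)

```text
time_s: 10.37
position: [0.6512, -0.221, 0.2554]
tool_rot: [[-0.957, -0.291, 0.001], [-0.291, 0.957, -0.001], [-0.001, -0.001, -1.0]]
ft_force: [-0.3, -0.1, -1.3]
grip_width: 0.0287
gripper_force: 39.8
```

>>> servo_tool(
  deltas="0 0 0 0.6 0 0 0;0 0 0 0.6 0 0 0;0 0 0 0.6 0 0 0;0 0 0 0 0 0 0;0 0 0 0 0 0 0",
)

```text
time_s: 10.78
position: [0.6513, -0.2211, 0.2542]
tool_rot: [[-0.957, -0.291, 0.002], [-0.291, 0.957, -0.001], [-0.002, -0.002, -1.0]]
ft_force: [-0.4, -0.3, 2.3]
grip_width: 0.0292
gripper_force: 40.1
```

>>> servo_tool(
  deltas="0 0 0 0.4 0 0 0;0 0 0 0 0 0 0;0 0 0 0 0 0 0",
)

```text
time_s: 11.03
position: [0.6514, -0.2211, 0.254]
tool_rot: [[-0.957, -0.291, 0.002], [-0.291, 0.957, -0.002], [-0.002, -0.002, -1.0]]
ft_force: [0.3, 0.6, 5.8]
grip_width: 0.029
gripper_force: 40.3
```

>>> servo_tool(
  deltas="0 0 0 0.4 0 0 0;0 0 0 0 0 0 0;0 0 0 0 0 0 0",
)

```text
time_s: 11.28
position: [0.6514, -0.2211, 0.2539]
tool_rot: [[-0.957, -0.291, 0.003], [-0.291, 0.957, -0.002], [-0.002, -0.003, -1.0]]
ft_force: [0.1, -0.0, 6.8]
grip_width: 0.0293
gripper_force: 40.6
```

>>> servo_tool(
  deltas="0 0 0 0.4 0 0 0;0 0 0 0 0 0 0;0 0 0 0 0 0 0",
)

```text
time_s: 11.53
position: [0.6514, -0.2211, 0.2538]
tool_rot: [[-0.957, -0.291, 0.003], [-0.291, 0.957, -0.002], [-0.003, -0.003, -1.0]]
ft_force: [-1.4, 0.3, 7.1]
grip_width: 0.0288
gripper_force: 40.8
```

```bash
python3 - <<'E'
from sub import *
T=[];F=[]
ims=[]
for i in range(10):
    p=env.get_image("side");ims.append(p["img"].astype(float));o=env.observe();T.append(o["tool_rot"].T@o["wrist_torque"]);F.append(o["tool_rot"].T@o["ft_force"])
print("torque tool",np.mean(T,0),np.std(T,0)/3,"F",np.mean(F,0),np.std(F,0)/3)
im=np.mean(ims,0).clip(0,255).astype(np.uint8);u0,v0=215,110
cv2.imwrite("pics/p6.png",cv2.resize(im[v0:v0+28,u0:u0+28],(560,560),interpolation=cv2.INTER_CUBIC)[...,::-1])
print(im[120:132,222:240,0])
E
```

```text
torque tool [-0.2692  0.1179 -0.0101] [0.0092 0.0097 0.012 ] F [ 0.3557  1.0905 -8.1943] [0.134  0.1837 0.1527]
[[173 172 172 175 177 145  81  40  38  68 116 129 128 125 120 111  91  60]
 [175 173 172 172 156 124  71  38  38  68 118 128 123 116 109 104  91  66]
 [175 175 171 156 134 119  74  40  38  58 110 117 107 103  99  94  86  64]
 [150 148 140 130 124 122  79  41  38  50  89  96  91  93  88  83  77  62]
 [ 93 113 120 121 122 123  79  41  38  45  76  87  90 106  82  67  65  55]
 [ 84 100 103 116 122 122  81  43  36  38  66 103 115 120  85  56  51  46]
 [ 95 100  93 114 115 110  80  48  40  48  78 113 125 124  87  51  43  42]
 [ 92  98  84 106 111 107  99  83  83 103 114 121 124 111  73  45  42  42]
 [ 90  97  78  79 105 113 118 116 117 123 123 117 111  86  53  41  42  43]
 [113  98  75  54  72 100 116 119 120 116 105  93  88  89  62  43  42  42]
 [132 106  76  46  45  70  95  92  90  84  75  77  83  84  59  41  40  39]
 [148 128  93  54  37  44  59  58  63  58  56  57  59  56  43  38  53  58]]
```

View pics/p6.png

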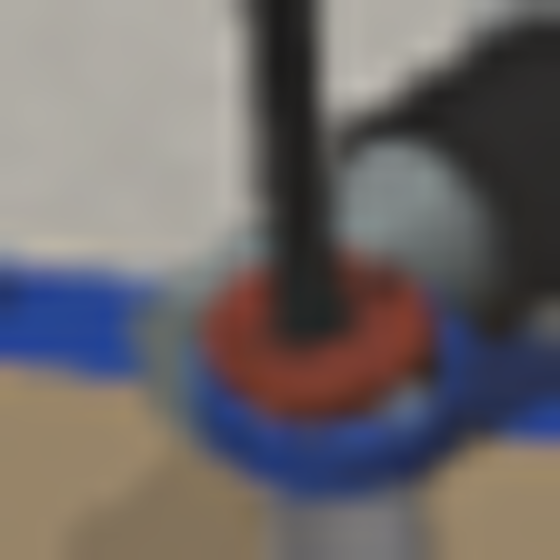

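Edge measurements say the tip rests on the seal top, at about (312,325) against a ring centre of about (320,338). I'll lift slightly, shift by about 1 mm, and press again.

>>> servo_tool(
  deltas="0 0 0 -2.5 0 0 0;0 0.8 1 0 0 0 0;0 0 0 1.5 0 0 0;0 0 0 0.8 0 0 0;0 0 0 0.4 0 0 0;0 0 0 0 0 0 0;0 0 0 0 0 0 0",
)

```text
time_s: 12.62
position: [0.6504, -0.2203, 0.2539]
tool_rot: [[-0.957, -0.291, 0.004], [-0.291, 0.957, -0.002], [-0.003, -0.003, -1.0]]
ft_force: [-0.9, 0.7, 10.0]
grip_width: 0.0292
gripper_force: 41.0
```

>>> servo_tool(
  deltas="0 0 0 0.5 0 0 0;0 0 0 0 0 0 0;0 0 0 0 0 0 0",
)

```text
time_s: 12.87
position: [0.6505, -0.2203, 0.2538]
tool_rot: [[-0.957, -0.291, 0.005], [-0.291, 0.957, -0.003], [-0.004, -0.004, -1.0]]
ft_force: [-0.0, 0.6, 11.2]
grip_width: 0.0294
gripper_force: 41.2
```

>>> servo_tool(
  deltas="0 0 0 -3.2 0 0 0;0 1.2 0 0 0.004 0.005 0;0 0 0 0 0 0 0;0 0 0 1.2 0 0 0;0 0 0 0.6 0 0 0;0 0 0 0.6 0 0 0;0 0 0 0 0 0 0;0 0 0 0 0 0 0",
)

```text
time_s: 13.53
position: [0.6492, -0.2207, 0.2539]
tool_rot: [[-0.957, -0.291, -0.0], [-0.291, 0.957, -0.007], [0.002, -0.007, -1.0]]
ft_force: [-1.2, 1.1, 8.3]
grip_width: 0.0291
gripper_force: 40.9
```

>>> servo_tool(
  deltas="0 0 0 -3 0 0 0;0 0.5 -1.3 0 -0.007 0 0;0 0 0 0 0 0 0;0 0 0 1.2 0 0 0;0 0 0 0.6 0 0 0;0 0 0 0.6 0 0 0;0 0 0 0 0 0 0;0 0 0 0 0 0 0",
)

```text
time_s: 14.2
position: [0.649, -0.2221, 0.254]
tool_rot: [[-0.957, -0.291, -0.003], [-0.291, 0.957, -0.001], [0.003, 0.0, -1.0]]
ft_force: [-0.9, -0.2, 5.4]
grip_width: 0.0289
gripper_force: 40.5
```

```bash
python3 - <<'E'
from sub import *
T=[];F=[];I=[]
for i in range(8):
    p=env.get_image("side");I.append(p["img"].astype(float));o=env.observe();T.append(o["tool_rot"].T@o["wrist_torque"]);F.append(o["tool_rot"].T@o["ft_force"])
print("pos",o["position"],"torque tool",np.mean(T,0),"F",np.mean(F,0))
im=np.mean(I,0).astype(np.uint8)
cv2.imwrite("pics/p7.png",cv2.resize(im[112:136,218:242],(600,600),interpolation=cv2.INTER_CUBIC)[...,::-1])
pj=lambda w:(lambda k:k[:2]/k[2])(p['camera_matrix']@(p['world_to_cam']@np.r_[w,1])[:3])
print("proj vertical line at tcp, z .132:",pj(np.r_[o["position"][:2],.132]))
print(im[120:132,222:240,0]);print(im[120:132,222:240,2])
E
```

```text
pos [ 0.649  -0.2221  0.254 ] torque tool [-0.0875  0.1496 -0.0109] F [ 0.6291  0.1724 -5.3865]
proj vertical line at tcp, z .132: [230.1025 125.9543]
[[174 172 172 174 175 177 138  74  39  38  67 117 129 126 120 110  91  59]
 [175 173 172 170 154 141 117  69  38  38  58 114 124 116 109 104  91  65]
 [175 175 171 156 132 119 115  74  40  37  53 106 114 105  99  94  85  64]
 [149 148 140 130 121 119 122  79  41  38  47  87  96  93  88  83  77  61]
 [ 92 112 120 121 120 121 121  78  41  37  42  77  87  88  71  66  65  54]
 [ 84 100 112 119 121 121 105  64  38  35  40  77  91 108  79  55  51  45]
 [ 94 100 106 118 114 109  92  62  45  44  54 100 116 121  82  47  43  41]
 [ 91  99  90 107 109 105 101  99 101 106 109 121 124 106  66  42  41  42]
 [ 90  97  79  80 104 112 117 120 122 124 124 118 102  79  51  41  42  43]
 [112  98  75  55  72 101 115 118 116 113 104  89  80  86  62  43  41  42]
 [132 106  76  46  44  69  91  90  85  81  76  73  80  84  59  41  40  39]
 [149 128  93  54  36  44  57  58  58  58  59  56  58  56  43  38  52  57]]
[[162 160 162 163 165 167 132  72  36  35  70 12
[... 152 characters left out ...]
117 112 105  98  89  66]
 [160 147 139 134 112  77  63  47  38  36  37  61  73  84  92  87  79  62]
 [140 128 127 105  74  52  47  42  38  37  36  40  42  55  84  79  66  52]
 [113 109 108  76  50  47  46  40  39  38  37  40  42  47  70  81  59  39]
 [104 102  96  64  44  45  43  39  38  38  39  45  47  47  64 110  81  42]
 [108 103  95  63  43  43  44  45  45  46  47  49  48  42  53 107  97  77]
 [110 105 112  88  54  43  47  48  49  49  49  47  43  45  48  99  92  83]
 [104 103 116 117  82  50  43  44  44  44  41  40  62  88  83 101  91  83]
 [103 102 108 112 123  98  66  49  43  48  53  65 103 128 108  87  77  79]
 [105 103 104 104 112 115 120 113  99 117 128 129 119 115  91  70  68  78]]
```

View pics/p7.png

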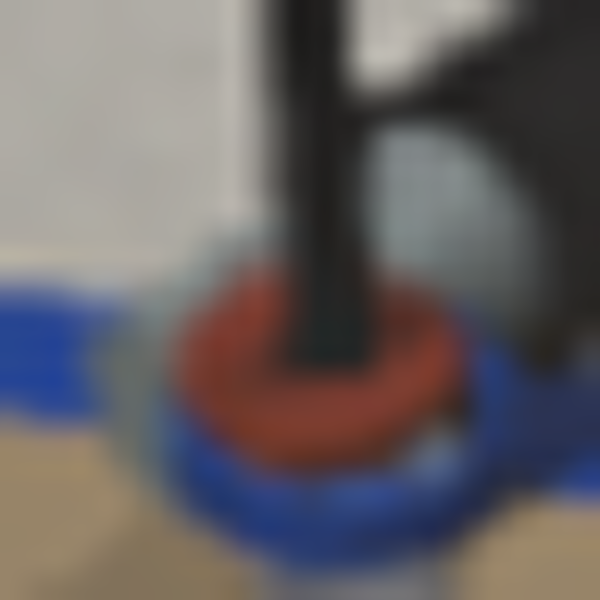

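The tip is at about (335,365) and the dark hole edge shows to its lower left around (280,375). The hole is therefore about +3 mm in x and +2.6 mm in y from here.

>>> servo_tool(
  deltas="0 0 0 -3 0 0 0;0 -3.5 1.6 0 0 -0.003 0;0 0 0 0 0 0 0;0 0 0 1.5 0 0 0;0 0 0 0.7 0 0 0;0 0 0 0.6 0 0 0;0 0 0 0 0 0 0;0 0 0 0 0 0 0",
)

```text
time_s: 15.27
position: [0.6519, -0.2194, 0.2542]
tool_rot: [[-0.957, -0.291, -0.0], [-0.291, 0.957, 0.001], [-0.0, 0.001, -1.0]]
ft_force: [-1.2, 0.9, 5.2]
grip_width: 0.0291
gripper_force: 40.5
```

```bash
cat > look.py <<'E'
from sub import *
def look():
    T=[];F=[];I=[]
    for i in range(6):
        p=env.get_image("side");I.append(p["img"].astype(float));o=env.observe();T.append(o["tool_rot"].T@o["wrist_torque"]);F.append(o["tool_rot"].T@o["ft_force"])
    print("t",o["time_s"],"pos",o["position"],"torque tool",np.mean(T,0),"F",np.mean(F,0))
    im=np.mean(I,0).astype(int);print(im[121:132,222:240,0]);return im
if __name__=="__main__":look()
E
python3 look.py
```

```text
t 15.5667 pos [ 0.6519 -0.2194  0.2541] torque tool [-0.3262  0.0199  0.004 ] F [-0.0003  1.4493 -5.5994]
[[175 173 173 172 157 108  56  37  42  88 123 128 123 116 109 104  92  65]
 [175 175 172 158 135  93  53  38  40  76 113 117 111 105  99  94  86  65]
 [150 148 140 131 124 100  61  39  40  65  93  96  93  92  88  84  77  62]
 [ 93 113 120 122 122 106  65  40  39  54  78  85  88  89  71  66  66  55]
 [ 85 101 112 120 121 104  63  39  37  45  70  87 108 115  80  55  52  45]
 [ 95 100 107 118 115 105  66  39  36  52  84 109 122 124  82  47  43  42]
 [ 92  99  91 107 110 106  86  66  64  97 115 123 124 106  66  43  42  43]
 [ 89  97  79  80 105 113 115 112 112 121 124 118 102  79  52  42  43  43]
 [113  98  75  55  72 101 116 118 117 114 104  89  80  86  63  44  42  42]
 [132 106  76  46  45  71  92  90  85  81  76  73  81  84  60  41  40  39]
 [149 128  94  54  37  45  57  58  59  59  59  56  59  57  43  38  53  58]]
```

The contact height stayed the same across 4 mm of travel and the seal barely moved. The tip may already be inside the hole, resting on the lips. I'll test this by lifting 1.5 mm and probing sideways.

>>> servo_tool(
  deltas="0 0 0 -2.2 0 0 0;0 1.5 -0.8 0 0 0 0;0 0 0 0 0 0 0;0 0 0 0 0 0 0",
)

```text
time_s: 15.9
position: [0.6505, -0.2209, 0.2551]
tool_rot: [[-0.957, -0.291, -0.002], [-0.291, 0.957, 0.001], [0.002, 0.002, -1.0]]
ft_force: [0.1, 0.1, -1.0]
grip_width: 0.029
gripper_force: 39.9
```

>>> servo_tool(
  deltas="0 0 1.5 0 0 0 0;0 0 1.5 0 0 0 0;0 0 0 0 0 0 0;0 0 0 0 0 0 0",
)

```text
time_s: 16.23
position: [0.6498, -0.2177, 0.2557]
tool_rot: [[-0.957, -0.291, -0.001], [-0.291, 0.957, 0.001], [0.001, 0.001, -1.0]]
ft_force: [0.2, -0.6, -1.4]
grip_width: 0.0292
gripper_force: 39.9
```

>>> servo_tool(
  deltas="0 0 -3 0 0 0 0;0 0 -1.5 0 0 0 0;0 0 -1.5 0 0 0 0;0 0 0 0 0 0 0;0 0 0 0 0 0 0",
)

```text
time_s: 16.65
position: [0.6515, -0.2238, 0.2556]
tool_rot: [[-0.957, -0.291, -0.001], [-0.291, 0.957, 0.001], [0.001, 0.001, -1.0]]
ft_force: [-0.9, -0.8, -1.8]
grip_width: 0.0294
gripper_force: 39.9
```

```bash
python3 look.py
```

```text
t 16.95 pos [ 0.6515 -0.2235  0.2557] torque tool [0.0002 0.0021 0.0076] F [-0.049  -0.3972  1.0107]
[[175 173 173 171 155 143  88  41  35  49 114 129 123 116 109 104  91  66]
 [175 174 171 156 133 120  78  43  36  46 108 118 111 105  99  94  86  65]
 [150 148 140 130 123 120  82  46  37  42  87  95  92  93  88  83  77  62]
 [ 93 113 120 121 122 122  90  51  38  38  65  84  89 105  81  67  65  55]
 [ 84 100 113 119 121 120  85  47  36  42  68 103 115 121  84  55  51  46]
 [ 94 100 106 110 110 109  88  60  53  71  93 117 124 123  82  47  43  41]
 [ 92  99  90 103 107 106 102 102 110 114 118 123 124 106  65  43  42  42]
 [ 90  98  79  80 105 118 120 121 125 124 124 117 101  79  52  42  43  43]
 [113  98  75  54  73 103 116 117 116 113 104  89  80  87  62  43  42  43]
 [132 106  76  46  45  70  92  90  85  81  77  73  80  84  59  41  40  39]
 [148 128  93  54  37  44  57  58  58  59  59  56  58  56  43  38  53  58]]
```

The seal didn't move and there is no side force, so the tip was on the seal top. The torque and image both suggest the hole lies further towards −y, close to the current spot. I'll press here.

>>> servo_tool(
  deltas="0 0 0 1.2 0 0 0;0 0 0 0.8 0 0 0;0 0 0 0.6 0 0 0;0 0 0 0.4 0 0 0;0 0 0 0 0 0 0;0 0 0 0 0 0 0",
)

```text
time_s: 17.45
position: [0.6515, -0.2236, 0.2527]
tool_rot: [[-0.957, -0.291, -0.001], [-0.291, 0.957, 0.001], [0.001, 0.001, -1.0]]
ft_force: [-0.1, -0.2, -1.1]
grip_width: 0.0291
gripper_force: 39.9
```

```bash
python3 look.py
```

```text
t 17.75 pos [ 0.6515 -0.2236  0.2527] torque tool [-0.0066 -0.0002  0.0037] F [-0.1362  0.2219  0.9945]
[[175 173 173 171 155 143  88  41  36  48 114 129 123 116 109 104  92  66]
 [176 174 171 156 133 120  78  43  37  46 108 117 111 105  99  94  86  65]
 [150 148 139 130 123 120  82  46  37  42  87  96  92  93  88  83  77  61]
 [ 93 113 120 121 121 122  90  51  39  38  65  84  89 105  81  67  66  54]
 [ 84 100 112 119 121 119  86  48  36  36  63 102 115 122  84  55  51  45]
 [ 94 100 106 110 110 108  88  57  45  50  86 116 125 124  81  47  42  42]
 [ 92  99  90 103 108 107 103 102 108 110 116 123 124 106  65  43  42  42]
 [ 89  97  79  79 105 118 120 121 125 125 123 117 101  79  52  41  42  43]
 [113  98  75  54  73 103 117 117 117 113 104  89  80  87  62  43  43  42]
 [131 106  76  46  44  70  91  90  85  81  76  73  80  84  60  41  39  39]
 [148 128  93  54  37  43  57  57  59  58  59  56  59  57  43  39  53  58]]
```

We're below the seal top with no force, so the tip is in the hole. I'll ease it down.

>>> servo_tool(
  deltas="0 0 0 0.7 0 0 0;0 0 0 0.7 0 0 0;0 0 0 0.6 0 0 0;0 0 0 0 0 0 0;0 0 0 0 0 0 0",
)

```text
time_s: 18.17
position: [0.6515, -0.2237, 0.2506]
tool_rot: [[-0.957, -0.291, -0.001], [-0.291, 0.957, 0.001], [0.001, 0.001, -1.0]]
ft_force: [0.5, 0.1, -1.2]
grip_width: 0.029
gripper_force: 39.8
```

>>> servo_tool(
  deltas="0 0 0 0.5 0 0 0;0 0 0 0.5 0 0 0;0 0 0 0 0 0 0;0 0 0 0 0 0 0",
)

```text
time_s: 18.5
position: [0.6515, -0.2237, 0.2498]
tool_rot: [[-0.957, -0.291, -0.001], [-0.291, 0.957, 0.001], [0.001, 0.001, -1.0]]
ft_force: [-0.2, -1.1, -0.6]
grip_width: 0.029
gripper_force: 39.8
```

>>> servo_tool(
  deltas="0 0 0 0.5 0 0 0;0 0 0 0.5 0 0 0;0 0 0 0 0 0 0;0 0 0 0 0 0 0",
)

```text
time_s: 18.83
position: [0.6516, -0.2238, 0.2487]
tool_rot: [[-0.957, -0.291, -0.001], [-0.291, 0.957, 0.001], [0.001, 0.001, -1.0]]
ft_force: [-0.1, -1.9, 1.1]
grip_width: 0.0291
gripper_force: 39.8
```

>>> servo_tool(
  deltas="0 0 -0.3 0.6 0 0 0;0 0 0 0.6 0 0 0;0 0 0 0.6 0 0 0;0 0 0 0 0 0 0;0 0 0 0 0 0 0",
)

```text
time_s: 19.25
position: [0.6516, -0.2239, 0.2469]
tool_rot: [[-0.957, -0.291, -0.001], [-0.291, 0.957, 0.001], [0.001, 0.001, -1.0]]
ft_force: [-0.6, -1.4, 4.2]
grip_width: 0.0292
gripper_force: 39.9
```

>>> servo_tool(
  deltas="0 0 0 0.8 0 0 0;0 0 0 0.8 0 0 0;0 0 0 0.8 0 0 0;0 0 0 0 0 0 0;0 0 0 0 0 0 0",
)

```text
time_s: 19.67
position: [0.6517, -0.2238, 0.2448]
tool_rot: [[-0.957, -0.291, -0.001], [-0.291, 0.957, 0.001], [0.0, 0.001, -1.0]]
ft_force: [0.4, -0.4, 5.9]
grip_width: 0.0287
gripper_force: 40.3
```

```bash
python3 -c "
from look import *
look()" | head -2
```

```text
t 19.9667 pos [ 0.6516 -0.2239  0.2444] torque tool [0.2565 0.0541 0.0071] F [ 0.1797 -1.192  -4.4274]
[[175 173 173 171 155 143  88  40  36  48 113 129 123 116 109 103  92  65]
```

>>> servo_tool(
  deltas="0 0 0 1.5 0 0 0;0 0 0 2 0 0 0;0 0 0 2 0 0 0;0 0 0 2 0 0 0;0 0 0 2 0 0 0;0 0 0 2 0 0 0;0 0 0 2 0 0 0;0 0 0 1 0 0 0",
)

```text
time_s: 20.63
position: [0.6515, -0.2238, 0.2297]
tool_rot: [[-0.957, -0.291, -0.002], [-0.291, 0.957, 0.001], [0.001, 0.002, -1.0]]
ft_force: [-0.9, -0.5, 4.7]
grip_width: 0.0295
gripper_force: 40.3
```

```bash
python3 -c "
from look import *
look();print(env.observe()['tool_rot'][:,2])" | egrep '^t|^\[ ?-?0'
```

```text
t 20.9333 pos [ 0.6515 -0.2238  0.2294] torque tool [ 0.2425 -0.0137  0.0119] F [-0.0826 -0.8929 -1.0129]
[-0.0022  0.0016 -1.    ]
```

Sliding is easy at about 5 N, so I'll continue.

>>> servo_tool(
  deltas="0 0 -0.4 2 0 0 0;0 0 0 3 0 0 0;0 0 0 3 0 0 0;0 0 0 3 0 0 0;0 0 0 3 0 0 0;0 0 0 3 0 0 0;0 0 0 3 0 0 0;0 0 0 3 0 0 0",
)

```text
time_s: 21.6
position: [0.6517, -0.2241, 0.2074]
tool_rot: [[-0.957, -0.291, -0.0], [-0.291, 0.957, 0.001], [0.0, 0.001, -1.0]]
ft_force: [-0.6, -0.3, 5.4]
grip_width: 0.029
gripper_force: 40.4
```

>>> servo_tool(
  deltas="0 0 0 3 0 0 0;0 0 0 3 0 0 0;0 0 0 3 0 0 0;0 0 0 3 0 0 0;0 0 0 3 0 0 0;0 0 0 3 0 0 0;0 0 0 3 0 0 0;0 0 0 3 0 0 0",
)

```text
time_s: 22.27
position: [0.6516, -0.224, 0.1833]
tool_rot: [[-0.957, -0.291, -0.001], [-0.291, 0.957, 0.001], [0.0, 0.001, -1.0]]
ft_force: [-1.2, 0.3, 5.9]
grip_width: 0.0289
gripper_force: 40.4
```

>>> servo_tool(
  deltas="0 0 0 3 0 0 0;0 0 0 3 0 0 0;0 0 0 3 0 0 0;0 0 0 3 0 0 0;0 0 0 3 0 0 0;0 0 0 3 0 0 0;0 0 0 2 0 0 0;0 0 0 0 0 0 0",
)

```text
time_s: 22.93
position: [0.6514, -0.2239, 0.1624]
tool_rot: [[-0.957, -0.291, -0.002], [-0.291, 0.957, 0.002], [0.002, 0.002, -1.0]]
ft_force: [-0.2, -0.4, 0.2]
grip_width: 0.0297
gripper_force: 40.2
```

>>> servo_tool(
  deltas="0 0 0 2 0 0 0;0 0 0 3 0 0 0;0 0 0 3 0 0 0;0 0 0 3 0 0 0;0 0 0 2 0 0 0;0 0 0 1 0 0 0;0 0 0 1 0 0 0",
)

```text
time_s: 23.52
position: [0.6517, -0.2241, 0.1481]
tool_rot: [[-0.957, -0.291, -0.001], [-0.291, 0.957, 0.001], [0.001, 0.001, -1.0]]
ft_force: [-1.7, 1.4, 5.0]
grip_width: 0.029
gripper_force: 40.2
```

>>> servo_tool(
  deltas="0 0 0 1 0 0 0;0 0 0 0.7 0 0 0;0 0 0 0.5 0 0 0;0 0 0 0 0 0 0",
)

```text
time_s: 23.85
position: [0.6515, -0.2241, 0.1455]
tool_rot: [[-0.957, -0.291, -0.002], [-0.291, 0.957, 0.001], [0.001, 0.002, -1.0]]
ft_force: [-0.4, 0.2, 2.3]
grip_width: 0.0293
gripper_force: 40.2
```

>>> servo_tool(
  deltas="0 0 0 0.6 0 0 0;0 0 0 0.4 0 0 0;0 0 0 0 0 0 0",
)

```text
time_s: 24.1
position: [0.6515, -0.2241, 0.1445]
tool_rot: [[-0.957, -0.291, -0.002], [-0.291, 0.957, 0.001], [0.001, 0.002, -1.0]]
ft_force: [-0.5, 0.2, 2.1]
grip_width: 0.0289
gripper_force: 40.2
```

>>> servo_tool(
  deltas="0 0 0 0.6 0 0 0;0 0 0 0 0 0 0",
)

```text
time_s: 24.27
position: [0.6517, -0.2242, 0.1444]
tool_rot: [[-0.957, -0.291, -0.001], [-0.291, 0.957, 0.001], [0.001, 0.001, -1.0]]
ft_force: [-0.4, 0.4, 4.8]
grip_width: 0.0293
gripper_force: 40.4
```

>>> servo_tool(
  deltas="0 0 0 0.5 0 0 0;0 0 0 0 0 0 0",
)

```text
time_s: 24.43
position: [0.6517, -0.2242, 0.1443]
tool_rot: [[-0.957, -0.291, -0.0], [-0.291, 0.957, 0.001], [0.0, 0.001, -1.0]]
ft_force: [-1.4, 1.2, 7.7]
grip_width: 0.0291
gripper_force: 40.4
```

>>> servo_tool(
  deltas="0 0 0 0.6 0 0 0;0 0 0 0 0 0 0;0 0 0 0 0 0 0",
)

```text
time_s: 24.68
position: [0.6518, -0.2242, 0.1443]
tool_rot: [[-0.957, -0.291, 0.0], [-0.291, 0.957, 0.0], [-0.0, 0.0, -1.0]]
ft_force: [-2.1, 2.3, 9.1]
grip_width: 0.0292
gripper_force: 40.8
```

>>> servo_tool(
  deltas="0 0 0 0.5 0 0 0;0 0 0 0 0 0 0;0 0 0 0 0 0 0",
)

```text
time_s: 24.93
position: [0.6518, -0.2242, 0.1442]
tool_rot: [[-0.957, -0.291, 0.001], [-0.291, 0.957, 0.0], [-0.001, -0.0, -1.0]]
ft_force: [-3.6, 2.0, 12.0]
grip_width: 0.029
gripper_force: 41.0
```

>>> servo_tool(
  deltas="0 0 0 0.6 0 0 0;0 0 0 0 0 0 0;0 0 0 0 0 0 0",
)

```text
time_s: 25.18
position: [0.6519, -0.2242, 0.1442]
tool_rot: [[-0.957, -0.291, 0.001], [-0.291, 0.957, -0.0], [-0.001, -0.001, -1.0]]
ft_force: [-4.2, 1.9, 14.4]
grip_width: 0.0295
gripper_force: 41.4
```

```bash
python3 -c "
from look import *
im=look();p=env.get_image('side')
print(env.spot_point('blue_probe_shoulder',p)[:1])
cv2.imwrite('pics/p8.png',cv2.resize(p['img'][90:150,200:260],(480,480),interpolation=cv2.INTER_CUBIC)[...,::-1])" | egrep '^t|uv'
```

```text
t 25.4833 pos [ 0.6519 -0.2242  0.1442] torque tool [-0.5871  0.5772 -0.0143] F [  2.8975   3.0248 -14.8835]
[{'uv': [228.1, 125.3], 'conf': 0.4}]
```

View pics/p8.png

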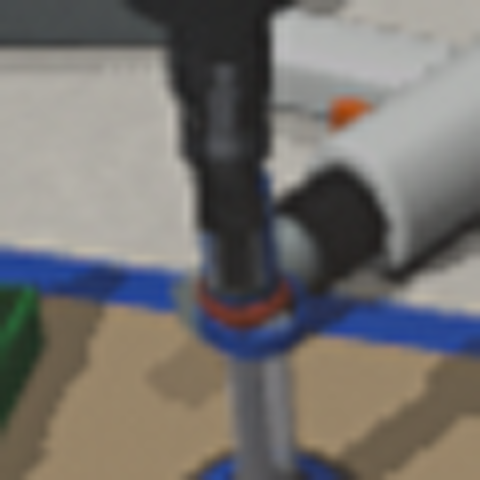

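The head sits on the red seal at about (243,290). I'll release it and withdraw straight up.

>>> servo_tool(
  deltas="0 0 0 -1 0 0 0;0.5 0 0 -0.8 0 0 0;0.6 0 0 0 0 0 0;0.7 0 0 0 0 0 0;0.8 0 0 0 0 0 0;0.8 0 0 0 0 0 0;0.8 0 0 0 0 0 0",
)

```text
time_s: 26.17
position: [0.6516, -0.2241, 0.1434]
tool_rot: [[-0.957, -0.291, -0.002], [-0.291, 0.957, 0.001], [0.001, 0.002, -1.0]]
ft_force: [-0.0, -0.4, -0.2]
grip_width: 0.0688
gripper_force: 0.0
```

>>> servo_tool(
  deltas="0.8 0 0 -6 0 0 0;0.8 0 0 -14 0 0 0;0.8 0 0 -20 0 0 0;0.8 0 0 -30 0 0 0;0.8 0 0 -30 0 0 0;0.8 0 0 -30 0 0 0;0.8 0 0 -20 0 0 0;0.8 0 0 0 0 0 0",
)

```text
time_s: 26.83
position: [0.6525, -0.2247, 0.2997]
tool_rot: [[-0.957, -0.291, 0.007], [-0.291, 0.957, -0.003], [-0.006, -0.005, -1.0]]
ft_force: [-0.2, -0.4, 1.0]
grip_width: 0.068
gripper_force: 0.0
```

>>> servo_tool(
  deltas="0.8 20 20 0 0 0 0;0.8 30 30 0 0 0 0;0.8 30 30 0 0 0 0;0.8 30 30 0 0 0 0;0.8 30 0 0 0 0 0;0.8 20 0 0 0 0 0;0.8 0 0 0 0 0 0",
)

```text
time_s: 27.42
position: [0.4659, -0.1667, 0.2947]
tool_rot: [[-0.957, -0.29, -0.001], [-0.29, 0.957, 0.0], [0.001, 0.001, -1.0]]
ft_force: [0.2, -1.0, -0.0]
grip_width: 0.0683
gripper_force: 0.0
```

```bash
python3 - <<'E'
from go import *
cs=[]
for n in("side","top"):
    p=env.get_image(n);C=cloud(p)
    H,S,V=[cv2.cvtColor(p["img"],cv2.COLOR_RGB2HSV)[...,i].astype(int) for i in range(3)]
    m=(H>95)&(H<125)&(S>110)&(np.hypot(C[...,0]-.648,C[...,1]+.222)<.05)&(C[...,2]>.14)
    P=C[m];print(n,len(P),P.min(0),P.max(0),"lo",P[P[:,2]<.155].mean(0),"top face",P[P[:,2]>P[:,2].max()-.006].mean(0))
    j=env.spot_in("jar",p)[:1];print(j)
    w=(120,70) if n=="side" else (150,120)
    cs.append(p["img"][w[1]:w[1]+220,w[0]:w[0]+220] if n=="side" else p["img"][w[1]:w[1]+120,w[0]:w[0]+220])
cv2.imwrite("pics/p9.png",cv2.resize(np.vstack(cs),(0,0),fx=1.7,fy=1.7,interpolation=cv2.INTER_CUBIC)[...,::-1])
E
```

```text
side 95 [ 0.6366 -0.2243  0.1404] [ 0.6608 -0.2071  0.1908] lo [ 0.6484 -0.2113  0.1472] top face [ 0.6485 -0.2155  0.1879]
[{'bbox': [217.3, 269.0, 27.5, 40.2], 'conf': 0.66}]
top 102 [ 0.6361 -0.2373  0.1413] [ 0.6616 -0.2088  0.1919] lo [ 0.6408 -0.2179  0.1477] top face [ 0.649  -0.2216  0.1883]
[{'bbox': [192.6, 194.6, 20.8, 25.2], 'conf': 0.7}]
```

View pics/p9.png

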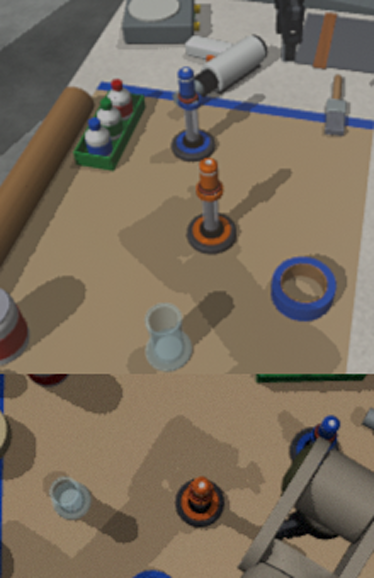

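The blue probe stands upright in its vial (side view, 187,85) with its top at 0.188 m, and home is 0.187 m. The jar is standing and nothing else has moved, so I'll hand in.

```bash
python3 -c "
from rig import env
print(env.close_job())"
```

```text
the job is handed in; nothing more can be done
None
```

The blue probe is fully home and upright in its blue-collared vial and has been let go; its shoulder was seated at about 15 N. The rinse jar is still standing, the orange probe and other bench items look undisturbed in the final pictures, and the job was handed in at about 27.5 s.

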